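# Check a tester's filter plate against the light

### The arm

A 6-joint arm with a two-finger parallel gripper is mounted at the origin on the work surface. World frame = base frame: x ahead of the robot, y to its left, z up, the work surface at z = 0. Lengths are in mm, angles in rad, forces in N, time in s.
With the tool pointing down it reaches from about 350 to 775 mm from the base axis. Payload 7.3 kg.
Tool frame: the origin (TCP) lies on the centre line of the jaws, within the pads' length; the fingertips stand 17 mm ahead of it and the grasp point (between the pads) lies 2 mm behind it; z points along the fingers, y is the line along which they close (so a half turn about z gives the same grasp; the last joint's range is limited). The gripper opens to 92 mm and grips with 3 to 60 N. Pads are 19 mm wide; open, the fingers measure 130 mm over their backs; the gripper's body (75 mm by 190 mm) begins 47 mm behind the grasp point.
Start: joints at [-1.336, 0.342, 1.524, -0, 1.275, -0.146], TCP at [195.146, -487.403, 243.741] pointing down, gripper open.
Joint ranges: [-2.53, 2.53], [-0.77, 2.02], [0.04, 2.7], [-1, 4.14], [0.28, 2.66], [-3.11, 3.11]. Speed limits (rad/s): [2.57, 2.57, 3.14, 3.14, 3.14, 3.14].

### API

Orientations are given as [roll, pitch, yaw] about the fixed x, y, z axes, in that order (R = Rz(yaw) Ry(pitch) Rx(roll)).
In Python, from plant import bot gives the robot as it stands. The module is installed in compiled form; this text tells all that it offers.
- The arm moves only by the shell command python3 -m pendant 'ROWS'. ROWS is JSON, a list of rows, each a list of 3 entries, a list of its own where there are three numbers: the shift along the world's x, y, z as a fraction of full scale, then the turn, a rotation vector about the world's x, y, z as a fraction of full scale, then the opening, from -1 (shut) to 1 (fully open), so that 0 is half open. In form: [[[tx, ty, tz], [rx, ry, rz], claw], ...]. A call has exactly 10 rows; each row shifts and turns the commanded pose from where the row before left it; what a row does not reach is not made up. Full scale, the value 1, is 30 mm for a shift and 0.12 rad for a turn. A row lasts 1/12 s, in which the tool goes at most 41.7 mm and 7.16 degrees, less where a joint would pass 70% of its speed; a pose out of reach is approached as far as the arm can. A call with a number of a shift or a turn outside -1 to 1 is refused whole. A call with a gripper value outside its range is refused whole. The fingers move at their own pace and stop on an object; the grip force is fixed at half the most. Time passes only in rows, so rows that do not move let the fingers close, or fill a call up. It gives the time, the measured TCP pose, the force, the opening and the grip force at its end, in the units of the state.
- bot.get_obs(): the state, without advancing time (a new reading comes with each control period).
- bot.capture(name): name is "side" or "top" or "wrist"; returns the picture (400x640x3 uint8, blue, green, red); there is no depth.
- bot.camera_params(name): a dict with "fovy" (degrees; the focal length in pixels is half the picture's height over the tangent of half this angle, whatever the lens; pixels are square), "cx", "cy" (the principal point, pixels), "distortion" ([k1, k2, p1, p2, k3] as OpenCV has them; the pictures are not rectified), "camera_from_world" (4x4, takes a point from world to camera coordinates). Camera axes: x right, y down, z forward; pixel columns grow to the right and rows downward; lengths in mm; the calibration is good to about 2 mm. A picture is of the moment at which its call begins: read the wrist's pose just before it. camera_params takes no time and is no camera call; for the wrist camera it gives the pose at the moment of the call.
- bot.close_job(): hands the job in; it is judged then, once.
The state is a dict: "time": time; "joint_positions": joint angles; "dq": joint speeds; "tau": joint torques, N m; "tool_pos": TCP position; "tcp_rot": TCP orientation; "contact_force": force on the tool from outside, world axes, zero at the start; "moment": the same for the moment, N m; "grip_width": finger opening in mm; "finger_force": force on a finger pad.
Only numpy, scipy, OpenCV 4.12 (cv2) and the standard library are available. Lean on these libraries where they do the work, as an engineer would, in place of code of your own. Each camera call takes 0.05 s, during which the arm holds its last target. There are 200 camera calls.

### The job

The filter housing's flap is cluttered: pack the steel hub and the steel jaw block that stand on it upright into the gap in the row of the grey parts box, then fold the flap back so that it stays open by itself, and draw the hidden filter plate up out of its slot by its tab. Finish while holding the plate still and upright in front of the middle of the inspection light's bright face, broad side to the light and about 80 mm from it, not touching it; do not put it down or let go, and leave the other things where they are.

Things in the scene. Friction and masses are not known exactly. Their poses are not given: they have to be found in the camera images.
- housing: Fixed aluminium filter housing, 150 (x) x 200 (y) x 135 mm high, origin at the centre of its underside. Walls 6 mm. Its top is an open recess (138 x 188 mm inside) closed by the flap. The recess floor is black, 82 mm above the bench, with an upright slot 84 (x) x 12 (y) mm in its middle in which the filter plate stands. Front (its -x side, with dark louvres) towards the robot.
- flap (a joint): Angle of the aluminium flap on the housing (rad): 0 shut, 1.57 upright, 1.9 stop. It is hinged along the housing's far (+x) top edge and swings up and away from the robot. Plate 163 x 200 x 7 mm, 0.2 kg, underside 135 mm above the bench when shut, 13 mm overhang at the front. Its hinge is stiff (0.22 N m), so it stays at any angle where it is left.
- flap_handle (a point): Middle of the flap's black bar handle: round bar 12 mm thick, 90 mm long, parallel to the housing's y, its centre line 32 mm above the flap's upper face, 148 mm from the hinge along the flap and 39 mm above the hinge line when shut (175 mm above the bench). A post at each end. It turns with the flap and is on its far side when the flap is open. Axes turn with the flap (x, y as the housing's when shut).
- flap_hinge (a point): Point on the flap's hinge line, in its middle: 75 mm behind (+x) the housing's centre, 135 mm above the bench. The hinge line is along y.
- plate_center (a point): Centre of the filter plate's rectangular body, 80 (x) x 8 (y) x 75 (z) mm, aluminium frame with dark grille: y is the normal of its broad faces, z is up. At the start it stands in the housing's slot, in the middle of the housing, its axes within 0.02 rad of the housing's, hidden under the shut flap, its centre 49.5 mm above the bench and its lower edge 12 mm above the bench. 0.08 to 0.17 kg.
- plate_tab (a point): Grip point on the plate's black tab, 56.5 mm above the plate's centre. The tab is 30 (x) x 10 (y) x 34 (z) mm, above the middle of the plate; its top is 15 mm above this point, the plate's shoulder 19 mm below it. At the start the point is 106 mm above the bench. To clear the housing the plate must rise at least 125 mm.
- hub_center (a point): Centre (half-way up) of the steel hub, a plain upright cylinder 38 mm in diameter and 60 mm high with a dark bore in its top. At the start it stands on the shut flap, centre 172.5 mm above the bench. 0.14 to 0.28 kg.
- jaw_center (a point): Centre (half-way up) of the steel jaw block, a square upright block 36 x 36 x 60 mm with a dark groove and two holes on top. At the start it stands on the shut flap beside the hub (their centres about 100 mm apart along the housing's y, either may be on the left), sides within 0.1 rad of parallel to the housing's. 0.18 to 0.35 kg.
- rack: Fixed grey open parts box, outside 60 (x) x 178 (y) x 25 mm high, walls and floor 5 mm, so 50 x 168 mm inside; origin at the centre of its underside. Its parts stand in one row along its y. A jar and a dark block stand at its two ends; between them is a gap of about 92 mm, centred on the box's centre, for the hub and the jaw block side by side in either order (good centres: 21 mm to either side of the middle, along y).
- grease: White jar with a black lid, 37 mm across, 52 mm high, at one end of the row in the box; origin at the centre of its underside. Stays there.
- gauge: Dark steel block 36 x 36 x 45 mm at the other end of the row in the box; origin at the centre of its underside. Stays there.
- panel: Fixed upright inspection light: aluminium frame 170 mm wide (y), 20 mm thick (x), from 50 to 210 mm above the bench, on a dark foot 90 x 150 mm; origin at the centre of the foot's underside. Its bright face is the -x side, 10 mm in front of the origin; the middle of the face is 130 mm above the bench. It faces roughly towards +y of the world, to the robot's left.
- mug: White mug, 76 mm across, 85 mm high, a bystander; origin at the centre of its underside.
- driver: Screwdriver lying on the bench, a bystander.
- caliper: Caliper with black slide, 190 mm long, lying on the bench, a bystander.
Mind the look-alikes: they are no part of the job. Leave any brown or orange look-alike of the part that bears hub_center alone.

How it is judged (in metres and radians):
On the way, in this order (a step that is already met when the one before it is completed fails the run):
1. the hub and the jaw block stand upright on the floor of the parts box, let go, with the flap still shut (x of hub_center in the frame of rack between -0.012 and 0.012 m and y of hub_center in the frame of rack between -0.07 and 0.07 m and z of hub_center in the frame of rack between 0.028 and 0.042 m and angle between each of hub_center, jaw_center's own z axis and vertical below 0.15 rad and x of jaw_center in the frame of rack between -0.012 and 0.012 m and y of jaw_center in the frame of rack between -0.07 and 0.07 m and z of jaw_center in the frame of rack between 0.028 and 0.042 m and contact force between the fingers and hub below 0.1 N and contact force between the fingers and jaw below 0.1 N and value of joint flap below 0.1 rad), for 0.2 s.
2. the flap is folded up and stays open without the robot touching it, the plate still in its slot (value of joint flap above 1.2 rad and contact force between each of the arm, the fingers and housing below 0.1 N and z of plate_center in the frame of housing below 0.06 m), for 0.2 s.
3. the plate is held in the fingers, drawn clear above the housing (contact force between the fingers and plate above 1 N and z of plate_center in the frame of housing above 0.173 m and value of joint flap above 1 rad), for 0.1 s.
At the end, for the whole second after the job is handed in: Plate held in the fingers, still, touching nothing else; centre 35-135 mm before the bright face, within 40 mm of its middle sideways and in height; upright within 0.3 rad, broad side to the light within 0.35 rad. Flap over 1.0 rad; hub and jaw block upright on the parts box's floor, in its row (x of hub_center in the frame of rack between -0.012 and 0.012 m and y of hub_center in the frame of rack between -0.07 and 0.07 m and z of hub_center in the frame of rack between 0.028 and 0.042 m and angle between each of hub_center, jaw_center's own z axis and vertical below 0.15 rad and x of jaw_center in the frame of rack between -0.012 and 0.012 m and y of jaw_center in the frame of rack between -0.07 and 0.07 m and z of jaw_center in the frame of rack between 0.028 and 0.042 m and contact force between the fingers and plate above 1 N and value of joint flap above 1 rad and x of plate_center in the frame of panel between -0.145 and -0.045 m and y of plate_center in the frame of panel between -0.04 and 0.04 m and z of plate_center in the frame of panel between 0.09 and 0.17 m and angle between the y axis of plate_center and the x axis of panel, either way round below 0.35 rad and angle between plate_center's own z axis and vertical below 0.3 rad and linear speed of plate below 0.03 m/s and contact force between plate and panel below 0.1 N and contact force between plate and housing below 0.1 N); the arm keeps its last pose, push and grip.
It fails at once if another loose thing was moved by more than 40 mm (distance of any of grease, gauge, mug, driver, caliper from where it was at the start of the episode above 0.04 m).
It fails at once if the flap was opened onto parts still standing on it (value of joint flap above 0.25 rad and z of any of hub_center, jaw_center in the frame of rack above 0.07 m).
It also fails if it takes over 70 s, if anything falls off the work surface, if the arm or the gripper's body presses on something with over 40 N, if the wrist force passes 120 N, or if a joint passes its speed limit or range.

## Working session

There is one attempt and no reset: what is moved stays moved. The work goes in short steps, Python scripts to look and compute and a shell command to move; the robot and the scene stay as the last step left them, time stands still between calls to the robot, and variables do not carry over. Pictures are saved under pics/ and viewed, at most 10 in all, crops included, and the job is handed in when it is done.

```bash
mkdir -p pics
cat > h.py <<'E'
import numpy as np, cv2
from plant import bot
def K(n):
    p=bot.camera_params(n); f=200/np.tan(np.radians(p["fovy"])/2)
    return np.array([[f,0,p["cx"]],[0,f,p["cy"]],[0,0,1]]),np.array(p["distortion"],float),np.array(p["camera_from_world"],float)
def ray(n,uv,k=None):
    M,d,T=k or K(n)
    q=cv2.undistortPoints(np.array(uv,float).reshape(-1,1,2),M,d)[:,0]
    r=np.c_[q,np.ones(len(q))]@T[:3,:3]
    return -T[:3,:3].T@T[:3,3], r
def onz(n,uv,z,k=None):
    c,r=ray(n,uv,k); z=np.broadcast_to(z,len(r)); return c+r*((z-c[2])/r[:,2])[:,None]
def proj(n,P,k=None):
    M,d,T=k or K(n)
    return cv2.projectPoints(np.array(P,float).reshape(-1,3),cv2.Rodrigues(T[:3,:3])[0],T[:3,3],M,d)[0][:,0]
E
python3 - <<'E'
from h import *
for n in("top","side"):
    im=bot.capture(n); cv2.imwrite(f"pics/{n}0.png",im); print(n,K(n)[2].round(2).tolist(), -K(n)[2][:3,:3].T@K(n)[2][:3,3])
print(bot.get_obs())
E
```

```text
top [[-0.03, -1.0, -0.01, -7.78], [-0.99, 0.03, -0.12, 548.66], [0.12, 0.01, -0.99, 1034.38], [0.0, 0.0, 0.0, 1.0]] [ 422.40163382  -34.92571537 1091.5045994 ]
side [[-0.93, -0.37, -0.02, 507.3], [-0.27, 0.72, -0.63, 243.88], [0.24, -0.59, -0.77, 1100.39], [0.0, 0.0, 0.0, 1.0]] [ 271.35890378  653.72722132 1013.2602236 ]
{'time': 0.1, 'joint_positions': array([-1.33602662e+00,  3.42659768e-01,  1.52490896e+00,  2.40423469e-05,
        1.27538914e+00, -1.46003735e-01]), 'dq': array([-0.00051734, -0.00172396, -0.00061633, -0.00017618, -0.00072701,
        0.00206562]), 'tau': array([ 1.45248472e-03, -4.32003951e+01, -2.44694513e+01,  7.19036884e-02,
        5.26618038e-02, -6.25449115e-05]), 'tool_pos': array([ 195.05799076, -487.06345765,  243.11532368]), 'tcp_rot': array([-3.14024530e+00, -2.21366310e-04,  3.80766279e-01]), 'contact_force': array([-0.19133279, -1.14335355, -0.78616228]), 'moment': array([ 0.00266765, -0.05584946,  0.00527185]), 'finger_force': 0.0, 'grip_width': 92.11188950134974}
```

View pics/top0.png

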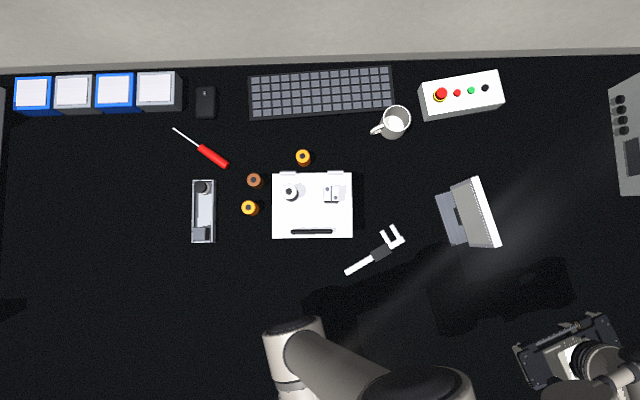

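View pics/side0.png

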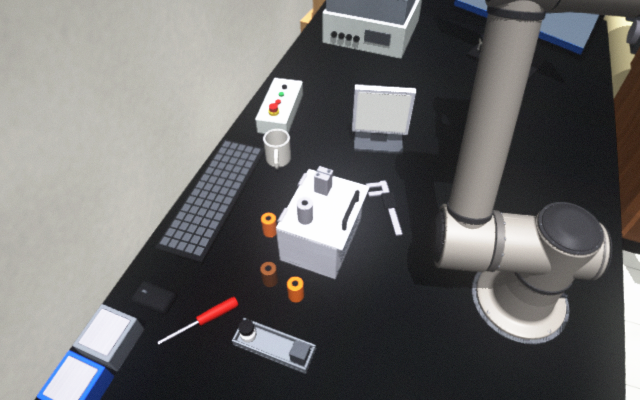

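Both views show the hub, top (291,192) and side (305,211), and the jaw block, top (334,193) and side (323,180), on the white flap. The handle bar is at top (311,232), the box at top (203,211) and the light at top (478,212). Hub candidates in the top view are:
- the steel cylinder on the flap at (291,192), which I choose
- orange look-alikes at (303,157) and (249,208)
- a brown look-alike at (254,180)

Next I check the choice in a close crop.

Run:
```python
from h import *
im=cv2.imread("pics/top0.png"); s=cv2.imread("pics/side0.png")
a=cv2.resize(im[150:250,180:365],None,fx=4.2,fy=4.2,interpolation=cv2.INTER_CUBIC)
cv2.imwrite("pics/crop1.png",a)
b=np.hstack([cv2.resize(im[165:260,420:515],(400,400),interpolation=cv2.INTER_CUBIC),cv2.resize(s[75:175,335:435],(400,400),interpolation=cv2.INTER_CUBIC)])
cv2.imwrite("pics/crop2.png",b)
```

```text
(no output)
```

View pics/crop1.png

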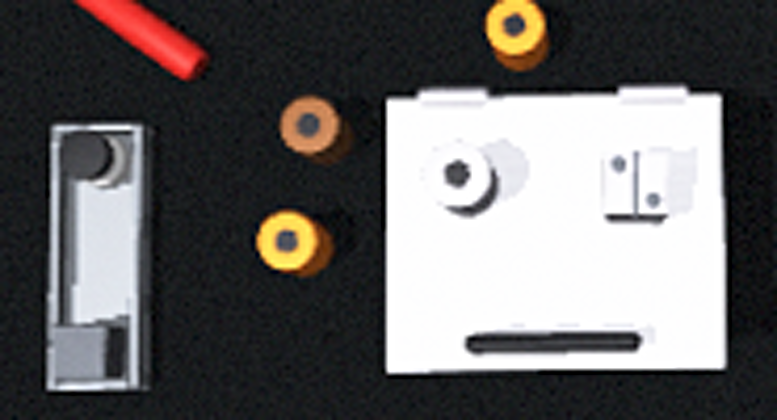

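View pics/crop2.png

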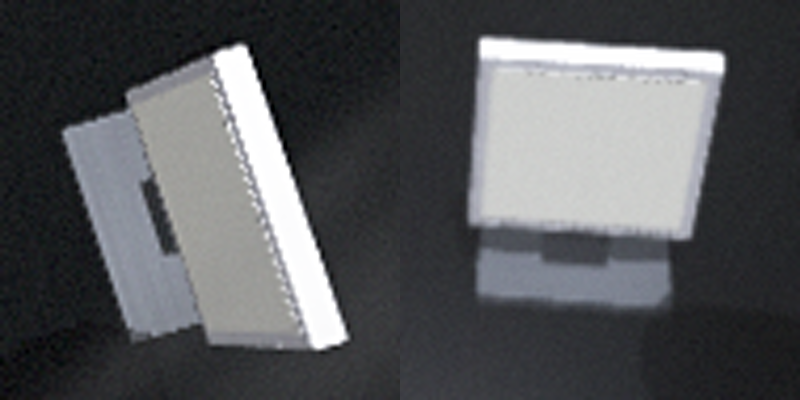

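Crop 1 confirms the choice: the steel hub has its bore at crop (457,174), and the jaw's holes are at (619,164) and (653,200). The handle spans (468,343)–(640,341) and the box spans (50,126)–(150,390). Crop 2 shows the light's top edge from (240,45) to (348,340), with the face turned to the lower left.

Run:
```python
from h import *
np.set_printoptions(precision=1,suppress=True)
c=lambda p:[( (x+.5)/4.2-.5+180,(y+.5)/4.2-.5+150) for x,y in p]
c2=lambda p:[((x+.5)*95/400-.5+420,(y+.5)*95/400-.5+165) for x,y in p]
c3=lambda p:[((x-400+.5)/4-.5+335,(y+.5)/4-.5+75) for x,y in p]
t="top"
def show(n,P): print(n,P.tolist() if 0 else P)
hub=onz(t,c([(457,174)]),202.5); jaw=onz(t,c([(619,164),(653,200)]),202.5)
show("hub",hub); show("jaw",np.vstack([jaw,jaw.mean(0)]))
show("groove",onz(t,c([(636,150),(637,215)]),202.5))
show("handle",onz(t,c([(468,343),(640,341)]),178))
f=onz(t,c([(387,98),(721,95),(726,369),(387,373)]),142); show("flap",np.vstack([f,f.mean(0)]))
r=onz(t,c([(50,126),(155,126),(150,390),(47,390)]),25); show("rack",np.vstack([r,r.mean(0)]))
show("jarlid",onz(t,c([(87,155)]),52)); show("gauge",onz(t,c([(79,352)]),45))
show("panel top",onz(t,c2([(240,45),(348,340),(310,350),(212,75)]),210))
s=[(480,38),(724,53),(722,72),(480,60)]
show("panel side",onz("side",c3(s),210))
# side checks
im=cv2.imread("pics/side0.png")
for P in (hub[0],jaw.mean(0),*r,*f): print(proj("side",P))
show("pads",onz("side",[(305,203),(323.5,171)],202.5))
```

```text
hub [[535.8  58.2 202.5]]
jaw [[538.8 -32.4 202.5]
 [518.1 -50.8 202.5]
 [528.5 -41.6 202.5]]
groove [[546.5 -42.1 202.5]
 [510.  -41.7 202.5]]
handle [[442.1  56.  178. ]
 [440.6 -41.5 178. ]]
flap [[590.7 106.  142. ]
 [586.7 -94.5 142. ]
 [423.7 -91.8 142. ]
 [426.5 107.7 142. ]
 [506.9   6.9 142. ]]
rack [[598.9 352.3  25. ]
 [596.8 280.7  25. ]
 [419.8 282.9  25. ]
 [421.5 351.8  25. ]
 [509.3 316.9  25. ]]
jarlid [[574.4 317.6  52. ]]
gauge [[445.7 323.8  45. ]]
panel top [[ 559.5 -381.5  210. ]
 [ 396.4 -428.2  210. ]
 [ 391.6 -407.3  210. ]
 [ 543.2 -364.9  210. ]]
panel side [[ 560.4 -386.3  210. ]
 [ 394.7 -430.8  210. ]
 [ 391.2 -409.2  210. ]
 [ 552.6 -362.4  210. ]]
[[304.  202.7]]
[[322.5 172.9]]
[[230.7 340.8]]
[[245.7 313.6]]
[[316.8 341. ]]
[[304.5 369.4]]
[[275.1 227.5]]
[[308.5 168.7]]
[[369.  186.4]]
[[341.7 249.3]]
pads [[533.3  58.1 202.5]
 [528.5 -48.2 202.5]]
```

```bash
R='' ; python3 -m pendant '[[[0.57,0.9,0.05],[0,0,-0.16],1],[[0.57,0.9,0.05],[0,0,-0.16],1],[[0.57,0.9,0.05],[0,0,-0.16],1],[[0.57,0.9,0.05],[0,0,-0.16],1],[[0.57,0.9,0.05],[0,0,-0.16],1],[[0.57,0.9,0.05],[0,0,-0.16],1],[[0.57,0.9,0.05],[0,0,-0.16],1],[[0.57,0.9,0.05],[0,0,-0.16],1],[[0.57,0.9,0.05],[0,0,-0.16],1],[[0.57,0.9,0.05],[0,0,-0.16],1]]'
python3 -m pendant '[[[0.57,0.9,0.05],[0,0,-0.16],1],[[0.57,0.9,0.05],[0,0,-0.16],1],[[0.57,0.9,0.05],[0,0,-0.16],1],[[0.57,0.9,0.05],[0,0,-0.16],1],[[0.57,0.9,0.05],[0,0,-0.16],1],[[0.57,0.9,0.05],[0,0,-0.16],1],[[0.57,0.9,0.05],[0,0,-0.16],1],[[0.57,0.9,0.05],[0,0,-0.16],1],[[0.57,0.9,0.05],[0,0,-0.16],1],[[0,0,0],[0,0,0],1]]'
python3 - <<'E'
from h import *
print(bot.get_obs()["tool_pos"],bot.get_obs()["tcp_rot"]); k=K("wrist"); im=bot.capture("wrist"); cv2.imwrite("pics/w1.png",im)
print(proj("wrist",[[535.5,58,202.5],[528.5,-42,202.5]],k)); import pickle; pickle.dump(k,open("w1.pkl","wb"))
E
```

```text
time: 0.93
tool_pos: [366.5, -215.8, 258.6]
tcp_rot: [-3.141, 0.0, 0.188]
contact_force: [0.2, 0.2, -0.6]
grip_width: 91.8
finger_force: 0.0
time: 1.77
tool_pos: [522.0, 29.8, 271.9]
tcp_rot: [-3.14, -0.001, 0.019]
contact_force: [-1.4, -0.4, -0.6]
grip_width: 92.0
finger_force: 0.0
[521.95113688  29.79067578 271.87175712] [-3.13980191e+00 -8.89360568e-04  1.89065203e-02]
[[272.48822917 197.94046501]
 [436.23960679 211.94176344]]
```

View pics/w1.png

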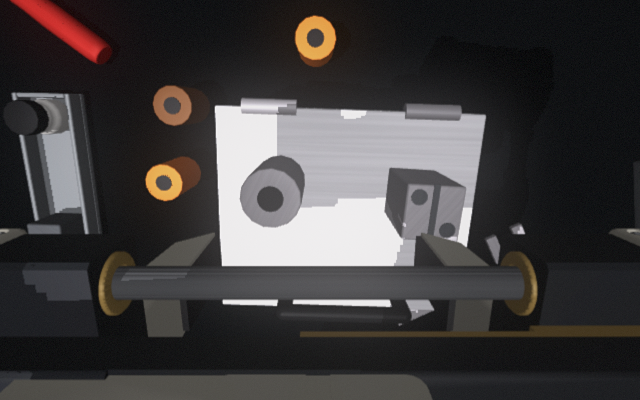

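The wrist view has the hub bore at (270,198) and the jaw holes at (419,197) and (447,230), within 2 mm of the estimates. Now I grip the hub.

```bash
python3 -m pendant '[[[0.45,0.97,0],[0,0,-0.16],1],[[0,0,0],[0,0,0],1],[[0,0,-0.7],[0,0,0],1],[[0,0,-0.7],[0,0,0],1],[[0,0,-0.7],[0,0,0],1],[[0,0,-0.5],[0,0,0],1],[[0,0,-0.25],[0,0,0],1],[[0,0,0],[0,0,0],-1],[[0,0,0],[0,0,0],-1],[[0,0,0],[0,0,0],-1]]'
python3 -m pendant '[[[0,0,0],[0,0,0],-1],[[0,0,0],[0,0,0],-1],[[0,0,0],[0,0,0],-1],[[0,0,0.3],[0,0,0],-1],[[0,0,0.5],[0,0,0],-1],[[0,0,0.7],[0,0,0],-1],[[0,0,0.7],[0,0,0],-1],[[0,0,0],[0,0,0],-1],[[0,0,0],[0,0,0],-1],[[0,0,0],[0,0,0],-1]]'
```

```text
time: 2.65
tool_pos: [534.1, 54.3, 187.9]
tcp_rot: [3.141, -0.002, -0.004]
contact_force: [1.1, 0.9, 0.7]
grip_width: 76.3
finger_force: 0.0
time: 3.48
tool_pos: [533.2, 54.7, 252.6]
tcp_rot: [3.141, 0.0, -0.003]
contact_force: [0.4, 0.2, -0.8]
grip_width: 9.7
finger_force: 0.0
```

```bash
python3 -m pendant '[[[0,0,0],[0,0,0],1],[[0,0,0],[0,0,0],1],[[0,0,0],[0,0,0],1],[[0,0,0],[0,0,0],1],[[0,0,0],[0,0,0],1],[[0,0,0],[0,0,0],1],[[0,0,0],[0,0,0],1],[[0,0,0],[0,0,0],1],[[0,0,0],[0,0,0],1],[[0,0,0],[0,0,0],1]]'
python3 - <<'E'
from h import *
np.set_printoptions(precision=1,suppress=True)
k=K("wrist"); im=bot.capture("wrist"); cv2.imwrite("pics/w2.png",im)
p=proj("wrist",[[535.5,59,202.5]],k)[0]; print(p,proj("wrist",[[536,-40.5,202.5],[529,-41,202.5]],k))
s=bot.capture("side"); cv2.imwrite("pics/s2.png",s)
a=s[150:250,255:385]; cv2.imwrite("pics/c2.png",np.hstack([cv2.resize(im,(480,300)),cv2.resize(a,(312,300))[:,:,:]]))
E
```

```text
time: 4.32
tool_pos: [533.5, 54.7, 252.8]
tcp_rot: [3.141, 0.0, -0.003]
contact_force: [-0.3, -0.1, 0.8]
grip_width: 71.9
finger_force: 0.0
[310.9 227.2] [[487.9 225.6]
 [487.3 237.3]]
```

View pics/c2.png

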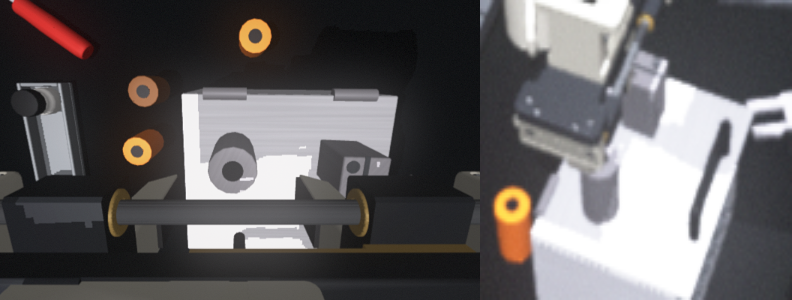

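The hub is still upright: its bore at crop (233,171) lands on the predicted spot. The fingers only need longer to close.

```bash
python3 -m pendant '[[[0.07,0.14,0],[0,0,0],0.7],[[0,0,-0.6],[0,0,0],0.7],[[0,0,-0.6],[0,0,0],0.7],[[0,0,-0.6],[0,0,0],0.7],[[0,0,-0.4],[0,0,0],0.5],[[0,0,0],[0,0,0],-1],[[0,0,0],[0,0,0],-1],[[0,0,0],[0,0,0],-1],[[0,0,0],[0,0,0],-1],[[0,0,0],[0,0,0],-1]]'
python3 -m pendant '[[[0,0,0],[0,0,0],-1],[[0,0,0],[0,0,0],-1],[[0,0,0],[0,0,0],-1],[[0,0,0],[0,0,0],-1],[[0,0,0],[0,0,0],-1],[[0,0,0],[0,0,0],-1],[[0,0,0],[0,0,0],-1],[[0,0,0],[0,0,0],-1],[[0,0,0],[0,0,0],-1],[[0,0,0],[0,0,0],-1]]'
```

```text
time: 5.25
tool_pos: [536.2, 58.9, 187.7]
tcp_rot: [3.141, -0.002, -0.003]
contact_force: [0.3, 0.5, 0.5]
grip_width: 42.7
finger_force: 0.0
time: 6.08
tool_pos: [536.0, 59.0, 187.5]
tcp_rot: [3.142, -0.001, -0.003]
contact_force: [-0.9, 1.3, 5.5]
grip_width: 37.2
finger_force: 30.0
```

Run:
```python
from h import *
np.set_printoptions(precision=1,suppress=True)
im=cv2.imread("pics/w1.png")[80:250,0:110]; s=cv2.imread("pics/side0.png")[310:380,225:325]
t=cv2.imread("pics/top0.png")[172:250,185:222]
cv2.imwrite("pics/rk.png",np.hstack([cv2.resize(im,(330,510),interpolation=cv2.INTER_CUBIC),cv2.resize(t,(242,510),interpolation=cv2.INTER_CUBIC)]))
```

```text
(no output)
```

View pics/rk.png

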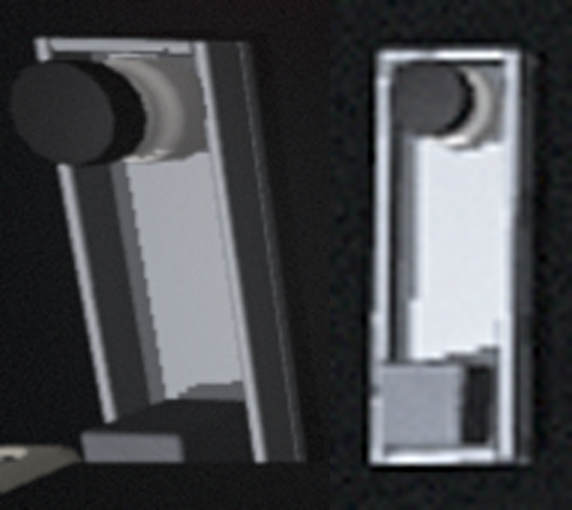

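The box crop shows the rim clearly: top-view outer rim from (378,50) to (520,50) and from (371,462) to (515,462). In the wrist view it runs (36,40)→(104,420) on the left and (208,42)→(266,460) on the right. The gap in the middle is free.

Run:
```python
from h import *
import pickle
np.set_printoptions(precision=1,suppress=True)
s=242/37
c=lambda p:[((x-330+.5)/s-.5+185,(y+.5)/s-.5+172) for x,y in p]
w=lambda p:[((x+.5)/3-.5,(y+.5)/3-.5+80) for x,y in p]
print(onz("top",c([(378,50),(520,50),(515,462),(371,462)]),25))
print(onz("wrist",w([(36,40),(104,420),(208,42),(266,460)]),25,pickle.load(open("w1.pkl","rb"))))
print(onz("top",c([(432,100)]),52),onz("top",c([(421,405)]),45))
```

```text
[[600.  351.2  25. ]
 [598.2 289.   25. ]
 [420.7 289.8  25. ]
 [422.3 351.7  25. ]]
[[597.3 350.1  25. ]
 [459.1 351.7  25. ]
 [597.6 290.4  25. ]
 [444.1 292.4  25. ]]
[[573.4 318.1  52. ]] [[445.5 323.6  45. ]]
```

```bash
python3 -m pendant '[[[0,0,0.3],[0,0,0],-1],[[0,0,0.6],[0,0,0],-1],[[0,0,0.8],[0,0,0],-1],[[0,0.5,0.3],[0,0,0],-1],[[0,0.9,0],[0,0,0],-1],[[0,0.9,0],[0,0,0],-1],[[0,0.9,0],[0,0,0],-1],[[0,0.9,0],[0,0,0],-1],[[0,0.9,0],[0,0,0],-1],[[0,0.9,0],[0,0,0],-1]]'
```

```text
time: 6.92
tool_pos: [535.1, 237.0, 246.5]
tcp_rot: [3.141, 0.001, -0.003]
contact_force: [-0.0, 1.1, -2.5]
grip_width: 37.5
finger_force: 30.0
```

```bash
python3 -m pendant '[[[-0.13,0.94,0],[0,0,0],-1],[[0,0.94,0],[0,0,0],-1],[[0,0.94,-0.2],[0,0,0],-1],[[0,0,-0.8],[0,0,0],-1],[[0,0,-0.9],[0,0,0],-1],[[0,0,-0.9],[0,0,0],-1],[[0,0,-0.9],[0,0,0],-1],[[0,0,-0.9],[0,0,0],-1],[[0,0,-0.5],[0,0,0],-1],[[0,0,0],[0,0,0],-1]]'
```

```text
time: 7.75
tool_pos: [529.1, 319.2, 89.3]
tcp_rot: [3.138, 0.008, -0.003]
contact_force: [-0.3, 0.2, -2.3]
grip_width: 37.6
finger_force: 30.0
```

```bash
python3 -m pendant '[[[0.05,0.05,-0.2],[0,0,0],-1],[[0,0,-0.3],[0,0,0],-1],[[0,0,-0.3],[0,0,0],-1],[[0,0,-0.2],[0,0,0],-1],[[0,0,-0.15],[0,0,0],-1],[[0,0,-0.1],[0,0,0],-1],[[0,0,0],[0,0,0],-1],[[0,0,0],[0,0,0],-1],[[0,0,0],[0,0,0],-1],[[0,0,0],[0,0,0],-1]]'
```

```text
time: 8.58
tool_pos: [533.5, 322.1, 56.7]
tcp_rot: [-3.141, -0.001, -0.003]
contact_force: [0.4, -0.0, -2.1]
grip_width: 37.2
finger_force: 30.0
```

```bash
python3 -m pendant '[[[-0.09,-0.04,-0.08],[0,0,0],-1],[[0,0,-0.05],[0,0,0],-1],[[0,0,-0.03],[0,0,0],-1],[[0,0,0],[0,0,0],-1],[[0,0,0],[0,0,0],-1],[[0,0,0],[0,0,0],-1],[[0,0,0],[0,0,0],-1],[[0,0,0],[0,0,0],-1],[[0,0,0],[0,0,0],-1],[[0,0,0],[0,0,0],-1]]'
```

```text
time: 9.42
tool_pos: [530.6, 320.8, 51.4]
tcp_rot: [3.141, 0.0, -0.003]
contact_force: [-0.4, -0.7, -2.7]
grip_width: 37.2
finger_force: 30.0
```

```bash
python3 -m pendant '[[[0,0,-0.06],[0,0,0],-1],[[0,0,0],[0,0,0],-1],[[0,0,0],[0,0,0],0.4],[[0,0,0],[0,0,0],0.4],[[0,0,0],[0,0,0],0.4],[[0,0,0],[0,0,0],0.4],[[0,0,0],[0,0,0],0.4],[[0,0,0.2],[0,0,0],0.4],[[0,0,0.5],[0,0,0],0.4],[[0,0,0.8],[0,0,0],0.4]]'
python3 -m pendant '[[[0,0,1],[0,0,0],0.4],[[0,0,1],[0,0,0],0.4],[[0,0,1],[0,0,0],0.4],[[0,0,1],[0,0,0],0.4],[[0,-0.8,0.8],[0,0,0],0.4],[[0,-0.95,0.2],[0,0,0],0.4],[[0,-0.95,0],[0,0,0],0.4],[[0,-0.95,0],[0,0,0],0.4],[[0,-0.95,0],[0,0,0],0.4],[[0,-0.95,0],[0,0,0],0.4]]'
python3 - <<'E'
from h import *
np.set_printoptions(precision=1,suppress=True)
im=bot.capture("top"); cv2.imwrite("pics/t3.png",im)
s=bot.capture("side"); cv2.imwrite("pics/s3.png",s)
cv2.imwrite("pics/c3.png",np.hstack([cv2.resize(im[165:250,180:230],(300,510),interpolation=cv2.INTER_CUBIC),cv2.resize(s[280:380,225:325],(500,510),interpolation=cv2.INTER_CUBIC)]))
print(proj("top",[[531,321,65]]),proj("side",[[531,321,65]]))
E
```

```text
time: 10.25
tool_pos: [529.2, 320.1, 93.2]
tcp_rot: [3.139, 0.004, -0.003]
contact_force: [0.2, -0.1, -0.0]
grip_width: 64.2
finger_force: 0.0
time: 11.08
tool_pos: [530.3, 153.0, 245.3]
tcp_rot: [3.142, -0.001, -0.003]
contact_force: [0.5, 0.3, 0.4]
grip_width: 64.0
finger_force: 0.0
[[197.3 201.7]] [[262.3 331.8]]
```

View pics/c3.png

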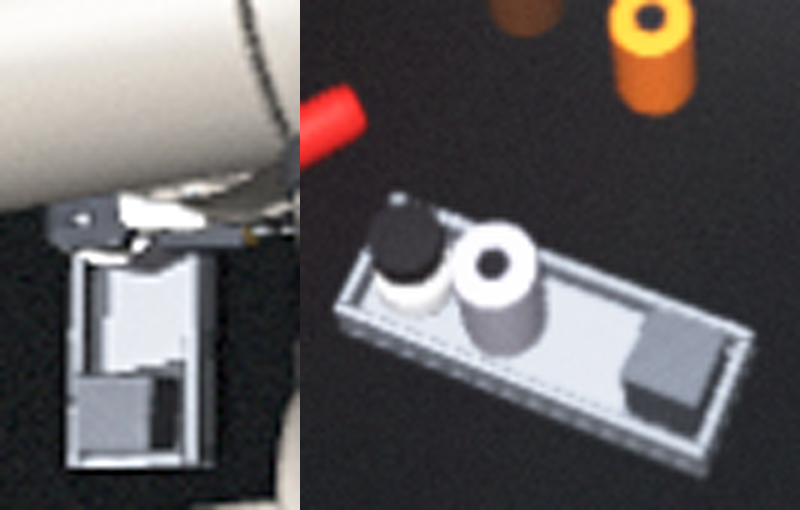

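Side crop: the hub stands upright in the box beside the jar, bore at crop (493,263), and the rest of the gap is free. Next is the jaw block.

```bash
python3 -m pendant '[[[0,-0.93,0],[0,0,0],0.6],[[0,-0.93,0],[0,0,0],0.6],[[0,-0.93,0],[0,0,0],0.6],[[0,-0.93,0],[0,0,0],0.6],[[0,-0.93,0],[0,0,0],0.6],[[0,-0.93,0],[0,0,0],0.6],[[-0.06,-0.93,0],[0,0,0],0.6],[[0,0,-0.1],[0,0,0],0.6],[[0,0,0],[0,0,0],0.6],[[0,0,0],[0,0,0],0.6]]'
python3 - <<'E'
from h import *
np.set_printoptions(precision=1,suppress=True)
print(bot.get_obs()["tool_pos"]);k=K("wrist"); im=bot.capture("wrist"); cv2.imwrite("pics/w4.png",im)
print(proj("wrist",[[528,-41,202.5],[538.8,-31,202.5],[518,-50,202.5]],k))
# dark holes on jaw top
g=cv2.cvtColor(im,cv2.COLOR_BGR2GRAY)[190:290,270:370]
b=((g<70)*255).astype(np.uint8)
n,l,st,ce=cv2.connectedComponentsWithStats(b)
for i in range(1,n):
    if 20<st[i,4]<600: 
        p=ce[i]+[270,190]; print(p,st[i],onz("wrist",[p],202.5,k)[0])
E
```

```text
time: 12.02
tool_pos: [528.7, -40.2, 241.7]
tcp_rot: [-3.141, 0.0, -0.003]
contact_force: [0.3, -0.2, 0.0]
grip_width: 73.6
finger_force: 0.0
[528.7 -40.2 241.7]
[[320.2 238.7]
 [301.2 219.5]
 [336.8 256. ]]
[323.  267.6] [  0  76 100   6 204] [511.2 -42.5 202.5]
```

```bash
python3 -m pendant '[[[0,0,-0.5],[0,0,0],0.6],[[0,0,-0.6],[0,0,0],0.5],[[0,0,-0.5],[0,0,0],0.4],[[0,0,-0.2],[0,0,0],0.2],[[0,0,0],[0,0,0],-1],[[0,0,0],[0,0,0],-1],[[0,0,0],[0,0,0],-1],[[0,0,0],[0,0,0],-1],[[0,0,0],[0,0,0],-1],[[0,0,0],[0,0,0],-1]]'
python3 -m pendant '[[[0,0,0],[0,0,0],-1],[[0,0,0],[0,0,0],-1],[[0,0,0.3],[0,0,0],-1],[[0,0,0.6],[0,0,0],-1],[[0,0,0.8],[0,0,0],-1],[[0,0,0.3],[0,0,0],-1],[[0,0,0],[0,0,0],-1],[[0,0,0],[0,0,0],-1],[[0,0,0],[0,0,0],-1],[[0,0,0],[0,0,0],-1]]'
```

```text
time: 12.9
tool_pos: [529.4, -40.9, 188.7]
tcp_rot: [3.141, -0.002, -0.003]
contact_force: [0.1, 1.6, 4.5]
grip_width: 36.1
finger_force: 29.5
time: 13.73
tool_pos: [528.1, -40.9, 246.2]
tcp_rot: [-3.141, 0.003, -0.003]
contact_force: [-0.1, -0.3, -2.7]
grip_width: 36.4
finger_force: 29.6
```

```bash
python3 -m pendant '[[[-0.12,0.5,0],[0,0,0],-1],[[-0.13,0.93,0],[0,0,0],-1],[[-0.13,0.93,0],[0,0,0],-1],[[-0.13,0.93,0],[0,0,0],-1],[[-0.13,0.93,0],[0,0,0],-1],[[-0.13,0.93,0],[0,0,0],-1],[[-0.13,0.93,0],[0,0,0],-1],[[-0.13,0.93,0],[0,0,0],-1],[[-0.13,0.93,0],[0,0,0],-1],[[-0.13,0.93,0],[0,0,0],-1]]'
python3 -m pendant '[[[0,0.93,0],[0,0,0],-1],[[0,0.93,0],[0,0,0],-1],[[0,0.93,0],[0,0,0],-1],[[0,0.4,-0.2],[0,0,0],-1],[[0,0,-0.8],[0,0,0],-1],[[0,0,-0.9],[0,0,0],-1],[[0,0,-0.9],[0,0,0],-1],[[0,0,-0.9],[0,0,0],-1],[[0,0,-0.5],[0,0,0],-1],[[0,0,0],[0,0,0],-1]]'
```

```text
time: 14.57
tool_pos: [489.3, 226.3, 246.6]
tcp_rot: [3.141, 0.002, -0.003]
contact_force: [1.0, -0.5, -1.7]
grip_width: 36.1
finger_force: 29.6
time: 15.4
tool_pos: [487.4, 319.0, 116.6]
tcp_rot: [3.137, 0.009, -0.003]
contact_force: [-0.9, -0.7, -2.5]
grip_width: 36.4
finger_force: 29.6
```

```bash
python3 -m pendant '[[[0,0,0],[0,0,0],-1],[[0,0,0],[0,0,0],-1],[[0,0,0],[0,0,0],-1],[[0,0,0],[0,0,0],-1],[[0,0,0],[0,0,0],-1],[[0,0,0],[0,0,0],-1],[[0,0,0],[0,0,0],-1],[[0,0,0],[0,0,0],-1],[[0,0,0],[0,0,0],-1],[[0,0,0],[0,0,0],-1]]'
```

```text
time: 16.23
tool_pos: [490.0, 320.8, 121.7]
tcp_rot: [3.141, 0.0, -0.003]
contact_force: [-0.6, 0.7, -2.7]
grip_width: 36.0
finger_force: 29.6
```

Aligned; need to go down 70 mm.

```bash
python3 -m pendant '[[[0,0,-0.4],[0,0,0],-1],[[0,0,-0.5],[0,0,0],-1],[[0,0,-0.4],[0,0,0],-1],[[0,0,-0.35],[0,0,0],-1],[[0,0,-0.3],[0,0,0],-1],[[0,0,-0.2],[0,0,0],-1],[[0,0,-0.1],[0,0,0],-1],[[0,0,0],[0,0,0],-1],[[0,0,0],[0,0,0],-1],[[0,0,0],[0,0,0],-1]]'
```

```text
time: 17.07
tool_pos: [490.5, 321.0, 54.8]
tcp_rot: [-3.141, -0.001, -0.003]
contact_force: [-0.2, -0.6, -2.2]
grip_width: 36.3
finger_force: 29.6
```

```bash
python3 -m pendant '[[[0,0,-0.08],[0,0,0],-1],[[0,0,-0.06],[0,0,0],-1],[[0,0,0],[0,0,0],-1],[[0,0,0],[0,0,0],0.4],[[0,0,0],[0,0,0],0.4],[[0,0,0],[0,0,0],0.4],[[0,0,0],[0,0,0],0.4],[[0,0,0],[0,0,0],0.4],[[0,0,0],[0,0,0],0.4],[[0,0,0],[0,0,0],0.4]]'
python3 -m pendant '[[[0,0,0.3],[0,0,0],0.4],[[0,0,0.6],[0,0,0],0.4],[[0,0,1],[0,0,0],0.4],[[0,0,1],[0,0,0],0.4],[[0,0,1],[0,0,0],0.4],[[0,0,1],[0,0,0],0.4],[[0,0,1],[0,0,0],0.4],[[0,0,1],[0,0,0],0.4],[[0,0,0.3],[0,0,0],0.4],[[0,0,0],[0,0,0],0.4]]'
python3 - <<'E'
from h import *
np.set_printoptions(precision=2,suppress=True)
print(bot.get_obs()["joint_positions"])
s=bot.capture("side"); cv2.imwrite("pics/s5.png",s); im=bot.capture("wrist");cv2.imwrite("pics/w5.png",im)
cv2.imwrite("pics/c5.png",np.hstack([cv2.resize(im,(480,300)),cv2.resize(s[290:380,225:321],(320,300),interpolation=cv2.INTER_CUBIC)]))
E
```

```text
time: 17.9
tool_pos: [490.0, 320.8, 49.9]
tcp_rot: [3.141, 0.0, -0.003]
contact_force: [0.1, -0.1, 0.5]
grip_width: 64.0
finger_force: 0.0
time: 18.73
tool_pos: [491.0, 321.3, 269.6]
tcp_rot: [-3.139, -0.006, -0.003]
contact_force: [1.1, -0.2, -0.0]
grip_width: 63.8
finger_force: 0.0
[ 0.45  0.44  1.31 -0.    1.39  2.02]
```

View pics/c5.png

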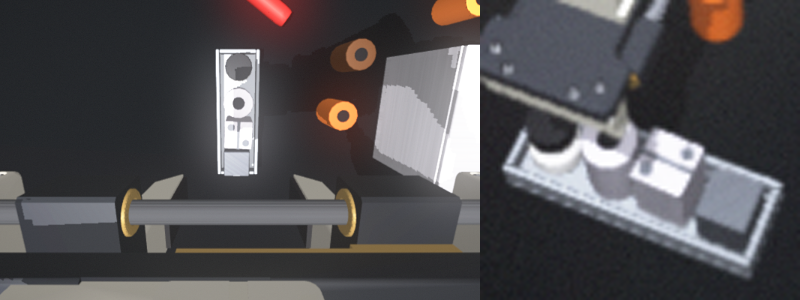

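Wrist and side views show jar, hub, jaw and dark block standing upright in one row. Now I move to the flap handle, turning the tool by +1.555.

```bash
python3 -m pendant '[[[-0.12,-0.75,0],[0,0,0.92],0.1],[[-0.12,-0.75,0],[0,0,0.92],0.1],[[-0.12,-0.75,0],[0,0,0.93],0.1],[[-0.12,-0.75,0],[0,0,0.93],0.1],[[-0.12,-0.75,0],[0,0,0.93],0.1],[[-0.12,-0.75,0],[0,0,0.93],0.1],[[-0.12,-0.75,0],[0,0,0.93],0.1],[[-0.12,-0.75,0],[0,0,0.93],0.1],[[-0.12,-0.75,0],[0,0,0.93],0.1],[[-0.12,-0.75,0],[0,0,0.93],0.1]]'
python3 -m pendant '[[[-0.12,-0.75,0],[0,0,0.92],0],[[-0.12,-0.75,0],[0,0,0.92],0],[[-0.12,-0.75,0],[0,0,0.93],0],[[-0.12,-0.72,0],[0,0,0.93],0],[[0,0,-0.5],[0,0,0],0],[[0,0,-0.6],[0,0,0],0],[[0,0,0],[0,0,0],0],[[0,0,0],[0,0,0],0],[[0,0,0],[0,0,0],0],[[0,0,0],[0,0,0],0]]'
```

```text
time: 19.67
tool_pos: [452.7, 94.7, 263.8]
tcp_rot: [-3.138, 0.002, 1.116]
contact_force: [0.9, -0.6, 0.3]
grip_width: 50.5
finger_force: 0.0
time: 20.5
tool_pos: [439.9, 6.9, 233.4]
tcp_rot: [3.141, 0.0, 1.555]
contact_force: [-0.5, 0.5, -0.7]
grip_width: 46.1
finger_force: 0.0
```

```bash
python3 -m pendant '[[[0.03,0,-0.4],[0,0,0],0],[[0,0,-0.6],[0,0,0],0],[[0,0,-0.5],[0,0,0],0],[[0,0,-0.2],[0,0,0],0],[[0,0,0],[0,0,0],0],[[0,0,0],[0,0,0],-1],[[0,0,0],[0,0,0],-1],[[0,0,0],[0,0,0],-1],[[0,0,0],[0,0,0],-1],[[0,0,0],[0,0,0],-1]]'
python3 -m pendant '[[[0,0,0],[0,0,0],-1],[[0,0,0],[0,0,0],-1],[[0,0,0],[0,0,0],-1],[[0,0,0],[0,0,0],-1],[[0,0,0],[0,0,0],-1],[[0,0,0],[0,0,0],-1],[[0,0,0],[0,0,0],-1],[[0,0,0],[0,0,0],-1],[[0,0,0],[0,0,0],-1],[[0,0,0],[0,0,0],-1]]'
python3 - <<'E'
import numpy as np
a=np.r_[0:0.45:10j,0.5:1.4:19j]; a=np.r_[np.linspace(0,1.4,21)]
x=-148*np.cos(a)+39*np.sin(a); z=148*np.sin(a)+39*np.cos(a)
print(np.c_[np.diff(x)/30,np.diff(z)/30].round(2).tolist(),x[-1]-x[0],z[-1]-z[0])
E
```

```text
time: 21.33
tool_pos: [440.8, 6.7, 182.4]
tcp_rot: [3.14, 0.0, 1.554]
contact_force: [0.6, 0.3, -0.4]
grip_width: 17.2
finger_force: 0.0
time: 22.17
tool_pos: [440.4, 6.7, 182.2]
tcp_rot: [-3.141, 0.0, 1.555]
contact_force: [-1.9, -0.5, 6.0]
grip_width: 10.9
finger_force: 30.0
[[0.1, 0.34], [0.13, 0.33], [0.15, 0.32], [0.17, 0.31], [0.19, 0.3], [0.21, 0.29], [0.23, 0.27], [0.25, 0.25], [0.27, 0.23], [0.28, 0.22], [0.3, 0.2], [0.31, 0.17], [0.32, 0.15], [0.33, 0.13], [0.34, 0.1], [0.35, 0.08], [0.35, 0.06], [0.36, 0.03], [0.36, 0.01], [0.36, -0.02]] 161.27740232031428 113.4752786114015
```

```bash
python3 -m pendant '[[[0.1,0,0.34],[0,0,0],-1],[[0.13,0,0.33],[0,0,0],-1],[[0.15,0,0.32],[0,0,0],-1],[[0.17,0,0.31],[0,0,0],-1],[[0.19,0,0.3],[0,0,0],-1],[[0.21,0,0.29],[0,0,0],-1],[[0.23,-0.01,0.27],[0,0,0],-1],[[0.25,-0.01,0.25],[0,0,0],-1],[[0.27,-0.01,0.23],[0,0,0],-1],[[0.28,-0.01,0.22],[0,0,0],-1]]'
```

```text
time: 23.0
tool_pos: [495.9, 5.9, 268.3]
tcp_rot: [-3.131, -0.0, 1.555]
contact_force: [-14.7, 0.2, 13.3]
grip_width: 11.2
finger_force: 30.0
```

```bash
python3 -m pendant '[[[0.25,0,0.22],[0,0,0],-1],[[0.28,0,0.2],[0,0,0],-1],[[0.3,0,0.17],[0,0,0],-1],[[0.32,0,0.14],[0,0,0],-1],[[0.34,0,0.11],[0,0,0],-1],[[0.35,0,0.09],[0,0,0],-1],[[0.35,0,0.07],[0,0,0],-1],[[0,0,0],[0,0,0],-1],[[0,0,0],[0,0,0],-1],[[0,0,0],[0,0,0],-1]]'
```

```text
time: 23.83
tool_pos: [566.0, 4.8, 298.1]
tcp_rot: [3.14, 0.001, 1.554]
contact_force: [-0.8, -4.2, 4.6]
grip_width: 11.1
finger_force: 30.0
```

```bash
python3 -m pendant '[[[0.25,0,0.03],[0,0,0],-1],[[0.3,0,0.02],[0,0,0],-1],[[0.3,0,0],[0,0,0],-1],[[0.3,0,-0.02],[0,0,0],-1],[[0.27,0,-0.03],[0,0,0],-1],[[0,0,0],[0,0,0],-1],[[0,0,0],[0,0,0],-1],[[0,0,0],[0,0,0],-0.6],[[0,0,0],[0,0,0],-0.6],[[0,0,0],[0,0,0],-0.6]]'
```

```text
time: 24.67
tool_pos: [608.1, 6.0, 297.4]
tcp_rot: [-3.141, -0.001, 1.555]
contact_force: [-0.8, -0.1, 0.9]
grip_width: 17.8
finger_force: 0.0
```

```bash
python3 -m pendant '[[[0,0,0.3],[0,0,0],-0.6],[[0,0,0.6],[0,0,0],-0.6],[[0,0,0.6],[0,0,0],-0.6],[[0,0,0.3],[0,0,-0.5],-0.3],[[-0.1,0,0],[0,0,-0.95],0],[[-0.2,0,0],[0,0,-0.95],0],[[-0.2,0,0],[0,0,-0.95],0],[[-0.2,0,0],[0,0,-0.95],0],[[-0.2,0,0],[0,0,-0.95],0],[[-0.2,0,0],[0,0,-0.95],0]]'
python3 -m pendant '[[[-0.4,0,0],[0,0,-0.95],0],[[-0.4,0,0],[0,0,-0.95],0],[[-0.4,0,0],[0,0,-0.95],0],[[-0.4,0,0],[0,0,-0.95],0],[[-0.4,0,0],[0,0,-0.95],0],[[-0.3,0,0],[0,0,-0.95],0],[[-0.3,0,0],[0,0,-0.95],0],[[-0.3,0,0],[0,0,-0.3],0],[[0,0,0],[0,0,0],0],[[0,0,0],[0,0,0],0]]'
python3 - <<'E'
from h import *
np.set_printoptions(precision=1,suppress=True)
import pickle
print(bot.get_obs()["tool_pos"]);k=K("wrist"); im=bot.capture("wrist"); cv2.imwrite("pics/w6.png",im); pickle.dump(k,open("w6.pkl","wb"))
s=bot.capture("side");cv2.imwrite("pics/s6.png",s)
cv2.imwrite("pics/c6.png",np.hstack([cv2.resize(im,(480,300)),cv2.resize(s[130:280,245:405],(320,300),interpolation=cv2.INTER_CUBIC)]))
print(proj("wrist",[[513.5,6,121],[498.5,6,121],[528.5,6,121]],k))
E
```

```text
time: 25.5
tool_pos: [574.9, 5.9, 352.5]
tcp_rot: [3.141, -0.001, 0.805]
contact_force: [-0.5, -0.9, -0.5]
grip_width: 45.7
finger_force: 0.0
time: 26.33
tool_pos: [488.3, 5.7, 352.6]
tcp_rot: [-3.142, -0.002, -0.022]
contact_force: [1.0, 0.2, -0.2]
grip_width: 45.7
finger_force: 0.0
[488.3   5.7 352.6]
[[317.1 148.8]
 [317.4 163.2]
 [316.7 134.1]]
```

View pics/c6.png

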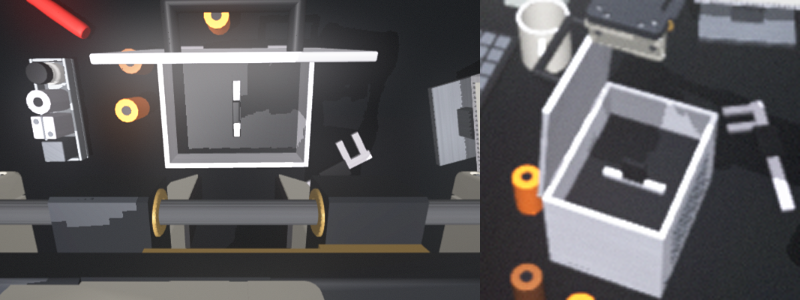

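The flap stands open and the plate is in its slot: white shoulders at crop (237,90) and (236,129), black tab between them at (237,109).

Run:
```python
from h import *
import pickle
np.set_printoptions(precision=1,suppress=True)
k=pickle.load(open("w6.pkl","rb")); im=cv2.imread("pics/w6.png")
b=(cv2.cvtColor(im,cv2.COLOR_BGR2GRAY)[100:190,295:340]>190).astype(np.uint8)
n,l,st,ce=cv2.connectedComponentsWithStats(b)
for i in range(1,n):
    if st[i,4]>25: print(st[i],onz("wrist",[ce[i]+[295,100]],87,k)[0],[onz("wrist",[[ce[i][0]+295,100+v]],87,k)[0][:2] for v in (st[i,1],st[i,1]+st[i,3]-1)])
```

```text
[ 16   7   9  27 236] [541.1   7.6  87. ] [array([555.4,   7.3]), array([527.2,   8. ])]
[ 16  64  10  18 147] [482.7   8.5  87. ] [array([492.3,   8.2]), array([472.5,   8.7])]
```

```bash
python3 -m pendant '[[[0.43,0.05,0],[0,0,0],0],[[0.43,0,-0.5],[0,0,0],0],[[0,0,-0.9],[0,0,0],0],[[0,0,-0.9],[0,0,0],0],[[0,0,-0.9],[0,0,0],0],[[0,0,-0.9],[0,0,0],0],[[0,0,-0.9],[0,0,0],0],[[0,0,-0.7],[0,0,0],0],[[0,0,-0.3],[0,0,0],0],[[0,0,0],[0,0,0],0]]'
python3 -m pendant '[[[0,0,0],[0,0,0],0],[[0,0,0],[0,0,0],0],[[0,0,0],[0,0,0],0],[[0,0,0],[0,0,0],0],[[0,0,0],[0,0,0],0],[[0,0,0],[0,0,0],0],[[0,0,0],[0,0,0],0],[[0,0,0],[0,0,0],0],[[0,0,0],[0,0,0],0],[[0,0,0],[0,0,0],0]]'
```

```text
time: 27.27
tool_pos: [513.3, 7.1, 169.7]
tcp_rot: [-3.141, 0.004, -0.023]
contact_force: [-0.8, 0.6, 0.4]
grip_width: 46.3
finger_force: 0.0
time: 28.1
tool_pos: [514.0, 7.0, 171.7]
tcp_rot: [3.142, 0.0, -0.024]
contact_force: [-0.0, -0.3, -0.5]
grip_width: 45.5
finger_force: 0.0
```

Down 64 mm, then close.

```bash
python3 -m pendant '[[[0,0.01,-0.4],[0,0,0],-0.2],[[0,0,-0.6],[0,0,0],-0.3],[[0,0,-0.6],[0,0,0],-0.3],[[0,0,-0.4],[0,0,0],-0.3],[[0,0,-0.15],[0,0,0],-0.3],[[0,0,0],[0,0,0],-0.3],[[0,0,0],[0,0,0],-1],[[0,0,0],[0,0,0],-1],[[0,0,0],[0,0,0],-1],[[0,0,0],[0,0,0],-1]]'
python3 -m pendant '[[[0,0,0],[0,0,0],-1],[[0,0,0],[0,0,0],-1],[[0,0,0],[0,0,0],-1],[[0,0,0],[0,0,0],-1],[[0,0,0],[0,0,0],-1],[[0,0,0],[0,0,0],-1],[[0,0,0.1],[0,0,0],-1],[[0,0,0.2],[0,0,0],-1],[[0,0,0.3],[0,0,0],-1],[[0,0,0.3],[0,0,0],-1]]'
```

```text
time: 28.93
tool_pos: [514.5, 7.3, 108.0]
tcp_rot: [3.141, -0.001, -0.024]
contact_force: [0.3, -1.4, 0.5]
grip_width: 10.4
finger_force: 3.8
time: 29.77
tool_pos: [513.8, 7.3, 134.8]
tcp_rot: [3.142, 0.001, -0.024]
contact_force: [-1.0, -0.2, -1.9]
grip_width: 10.0
finger_force: 30.0
```

```bash
python3 -m pendant '[[[0,0,0.5],[0,0,0],-1],[[0,0,0.7],[0,0,0],-1],[[0,0,0.8],[0,0,0],-1],[[0,0,0.8],[0,0,0],-1],[[0,0,0.8],[0,0,0],-1],[[0,0,0.8],[0,0,0],-1],[[0,0,0.6],[0,0,0],-1],[[0,0,0.2],[0,0,0],-1],[[0,0,0],[0,0,0],-1],[[0,0,0],[0,0,0],-1]]'
python3 -m pendant '[[[-0.16,-0.3,0],[0,0,0.2],-1],[[-0.16,-0.6,0],[0,0,0.2],-1],[[-0.16,-0.8,0],[0,0,0.2],-1],[[-0.16,-0.8,0],[0,0,0.2],-1],[[-0.16,-0.8,0],[0,0,0.2],-1],[[-0.16,-0.8,0],[0,0,0.2],-1],[[-0.16,-0.8,0],[0,0,0.2],-1],[[-0.16,-0.8,0],[0,0,0.2],-1],[[-0.16,-0.8,0],[0,0,0.2],-1],[[-0.16,-0.8,0],[0,0,0.2],-1]]'
```

```text
time: 30.6
tool_pos: [513.6, 7.3, 289.8]
tcp_rot: [3.142, 0.001, -0.024]
contact_force: [-0.2, 0.3, -2.1]
grip_width: 10.0
finger_force: 30.0
time: 31.43
tool_pos: [465.0, -212.5, 288.4]
tcp_rot: [-3.139, 0.003, 0.217]
contact_force: [0.2, 0.7, -2.5]
grip_width: 9.9
finger_force: 30.0
```

```bash
python3 -m pendant '[[[-0.13,-0.7,0],[0,0,0.2],-1],[[-0.13,-0.7,0],[0,0,0.2],-1],[[-0.13,-0.7,-0.3],[0,0,0.06],-1],[[-0.13,-0.5,-0.5],[0,0,0],-1],[[0,-0.3,-0.6],[0,0,0],-1],[[0,-0.1,-0.6],[0,0,0],-1],[[0,0,-0.6],[0,0,0],-1],[[0,0,-0.4],[0,0,0],-1],[[0,0,-0.2],[0,0,0],-1],[[0,0,0],[0,0,0],-1]]'
python3 -m pendant '[[[0,0,0],[0,0,0],-1],[[0,0,0],[0,0,0],-1],[[0,0,0],[0,0,0],-1],[[0,0,0],[0,0,0],-1],[[0,0,0],[0,0,0],-1],[[0,0,0],[0,0,0],-1],[[0,0,0],[0,0,0],-1],[[0,0,0],[0,0,0],-1],[[0,0,0],[0,0,0],-1],[[0,0,0],[0,0,0],-1]]'
python3 - <<'E'
from h import *
s=bot.capture("side");cv2.imwrite("pics/s7.png",s);t=bot.capture("top")
cv2.imwrite("pics/c7.png",np.hstack([cv2.resize(s,(440,275)),cv2.resize(s[60:180,320:440],(275,275),interpolation=cv2.INTER_CUBIC)]))
E
```

```text
time: 32.27
tool_pos: [449.3, -300.8, 191.6]
tcp_rot: [-3.137, 0.003, 0.272]
contact_force: [-0.1, 0.3, -2.2]
grip_width: 9.6
finger_force: 30.0
time: 33.1
tool_pos: [450.4, -301.7, 194.3]
tcp_rot: [3.142, -0.0, 0.272]
contact_force: [-0.1, 1.3, -1.2]
grip_width: 9.6
finger_force: 30.0
```

The picture budget is used up, so I check numerically that the flap and rack are unchanged and that the plate is where I expect.

Run:
```python
from h import *
a=cv2.imread("pics/s6.png").astype(int);b=cv2.imread("pics/s7.png").astype(int);c=cv2.imread("pics/side0.png").astype(int)
d=np.abs(b-a).max(2)>50
print("rack",d[305:375,228:320].mean(),"flap/housing",d[180:275,265:365].mean(), "mug",(np.abs(b-c).max(2)>50)[130:170,262:292].mean(),"caliper",(np.abs(b-c).max(2)>50)[180:235,370:402].mean())
x=np.array([np.cos(.272),np.sin(.272),0])*40; C=np.array([450.4,-301.7,135.8])
q=proj("side",[C,C+x+[0,0,37],C-x+[0,0,37],C-x-[0,0,37],C+x-[0,0,37]]).round().astype(int);print(q.tolist())
n=np.abs(b-c).max(2)>25
m=np.zeros(n.shape,np.uint8);cv2.fillConvexPoly(m,q[1:],1);print("changed in plate outline",n[m>0].mean())
o=bot.get_obs();print(o["finger_force"],np.abs(o["dq"]).max())
```

```text
rack 0.0 flap/housing 0.048 mug 0.17333333333333334 caliper 0.1903409090909091
[[381, 132], [368, 121], [398, 123], [394, 142], [366, 141]]
changed in plate outline 0.6629032258064517
29.980435967445374 0.001166931758601721
```

```bash
python3 -c "
from plant import bot
print(bot.close_job())"
```

```text
the job is handed in; nothing more can be done
None
```

I handed the job in (no verdict came back): the hub and jaw block stand in the box's gap, the flap stays open, and the plate is held still and upright about 88 mm in front of the light by my measurement; its final pose comes from arm readings and an image-difference check, because my picture views were used up.

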